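# Shut the seed dispenser for the night

## Task

Shut the budgies' seed dispenser for the night. First flip all five small levers on its top flat with one finger drag along the row, staying down on the row until all five are over, and leave the broad paddle beyond them standing; then push the open seed drawer in until it snaps fully home, without ramming it. Leave everything else on the table where it is.

Things in the scene. Friction and masses are not known exactly. Their poses are not given: they have to be found in the camera images.
- dispenser: Seed dispenser, a low pale plastic box fixed to the table, 55 mm high. Origin on the table under the box; its x axis points from the drawer front to the back, its y along the lever row, z up. Flat top (deck) at z = 55 mm, x = -75 to 95, y = -140 to 140 mm. The drawer is in its front (-x) face; at the back of the deck stands a clear hopper.
- row_start (a point): Pivot of the first of five equal small levers in a row on the deck, at x = -5, y = -85, z = 59 mm in the dispenser's frame; the others follow every 34 mm towards +y.
- row_end (a point): Pivot of the fifth, last lever: x = -5, y = 51, z = 59 mm. The broad paddle's pivot is 60 mm further along +y.
- hopper_top (a point): Top of the clear hopper at the back of the deck: x = 68, y = 0, z = 107 mm in the dispenser's frame. The hopper is 54 mm deep (x = 41 to 95) and 256 mm wide; a lid knob on it reaches z = 113 mm.
- paddle (a joint): Broad paddle on the deck beyond the fifth lever, hinged the same way as the levers and of the same 33 mm height above the deck: 0 = standing (as it starts), 1.6 = lying flat. When standing its top leans 8 mm towards the row, so the nearest part of it is about y = 98 mm in the dispenser's frame. It yields to under 1 N, stays where it is left below about 0.77 rad and drops flat beyond.
- drawer_face (a point): Centre of the outer face of the drawer's front panel (176 wide, 44 high, 12 mm thick, lower edge 4 mm above the table, centre 26 mm above it). With the drawer home this point is at x = -87 mm, y = 0 in the dispenser's frame; with the drawer out it is further along the dispenser's -x by the drawer joint's value.
- drawer (a joint): Seed drawer, m: 0 = home (panel against the box), larger = pulled out towards the robot side, along the dispenser's -x; starts 43 to 57 mm out. Pushing it in meets a spring catch that resists with up to about 10 N, passes over at about 13 mm from home and then pulls the drawer home by itself; let go before that, it springs part-way back out.
- lever1 (a joint): Flip lever 1 of the row (pivot at x = -5, y = -85, z = 59 mm in the dispenser's frame), 14 mm wide blade, 29 mm long: 0 = open, standing, its tip 33 mm above the deck and leaning 8 mm towards -y; 1.6 = shut, lying flat towards +y, at most 16 mm above the deck. Weighted and stiff: stays where it is left below about 0.77 rad; pushed towards +y (under 0.5 N) beyond that (30 degrees past upright) it drops flat by itself.
- lever2 (a joint): Flip lever 2 of the row (pivot at x = -5, y = -51, z = 59 mm in the dispenser's frame), 14 mm wide blade, 29 mm long: 0 = open, standing, its tip 33 mm above the deck and leaning 8 mm towards -y; 1.6 = shut, lying flat towards +y, at most 16 mm above the deck. Weighted and stiff: stays where it is left below about 0.77 rad; pushed towards +y (under 0.5 N) beyond that (30 degrees past upright) it drops flat by itself.
- lever3 (a joint): Flip lever 3 of the row (pivot at x = -5, y = -17, z = 59 mm in the dispenser's frame), 14 mm wide blade, 29 mm long: 0 = open, standing, its tip 33 mm above the deck and leaning 8 mm towards -y; 1.6 = shut, lying flat towards +y, at most 16 mm above the deck. Weighted and stiff: stays where it is left below about 0.77 rad; pushed towards +y (under 0.5 N) beyond that (30 degrees past upright) it drops flat by itself.
- lever4 (a joint): Flip lever 4 of the row (pivot at x = -5, y = 17, z = 59 mm in the dispenser's frame), 14 mm wide blade, 29 mm long: 0 = open, standing, its tip 33 mm above the deck and leaning 8 mm towards -y; 1.6 = shut, lying flat towards +y, at most 16 mm above the deck. Weighted and stiff: stays where it is left below about 0.77 rad; pushed towards +y (under 0.5 N) beyond that (30 degrees past upright) it drops flat by itself.
- lever5 (a joint): Flip lever 5 of the row (pivot at x = -5, y = 51, z = 59 mm in the dispenser's frame), 14 mm wide blade, 29 mm long: 0 = open, standing, its tip 33 mm above the deck and leaning 8 mm towards -y; 1.6 = shut, lying flat towards +y, at most 16 mm above the deck. Weighted and stiff: stays where it is left below about 0.77 rad; pushed towards +y (under 0.5 N) beyond that (30 degrees past upright) it drops flat by itself.
- mineral_block: White mineral block 45 x 30 x 22 mm; origin at its underside. A bystander, to be left where it is.
- scoop: Metal spoon-shaped seed scoop, 150 mm long, lying flat; origin at its underside. A bystander, to be left where it is.
- bell: Small brass bell toy, 38 mm diameter, 38 mm high, upright; origin at its underside. A bystander, to be left where it is.
- saucer: Pink ceramic saucer, 130 mm diameter, 18 mm high; origin at its underside. A bystander, to be left where it is.
- perch: Branch perch on a round wooden foot, 140 mm high, branch 160 mm long; origin at its underside. A bystander, to be left where it is.

How it is judged (in metres and radians):
On the way, in this order (a step that is already met when the one before it is completed fails the run):
1. all five levers lie flat, the drawer still out and the paddle standing (value of joint each of lever1, lever2, lever3, lever4, lever5 above 1.2 rad and value of joint drawer above 0.02 m and value of joint paddle below 0.5 rad), for 0.1 s.
2. the drawer has snapped home (value of joint drawer below 0.003 m and value of joint each of lever1, lever2, lever3, lever4, lever5 above 1.2 rad), for 0.2 s.
At the end, for the whole second after the job is handed in: All five levers lie flat (joint above 1.2 rad), the broad paddle still stands (below 0.5 rad) and the drawer is snapped home (within 3 mm) (all of step 2 and value of joint paddle below 0.5 rad); the robot touches nothing.
It fails at once if the hand is lifted off the row (grasp point more than 90 mm above the deck) while some levers are over and others still stand (value of joint any of lever1, lever2, lever3, lever4, lever5 above 0.9 rad and value of joint any of lever1, lever2, lever3, lever4, lever5 below 0.5 rad and z of the grasp point in the frame of dispenser above 0.145 m).
It fails at once if the broad paddle is tripped (beyond 0.5 rad) (value of joint paddle above 0.5 rad).
It fails at once if the dispenser or its drawer is rammed (more than 40 N from the robot) (contact force between dispenser and the fingers above 40 N or contact force between dispenser and the arm above 40 N).
It fails at once if a bystander is moved more than 30 mm (distance of any of mineral_block, scoop, bell, saucer, perch from where it was at the start of the episode above 0.03 m).
It also fails if it takes over 50 s, if anything falls off the work surface, if the arm or the gripper's body presses on something with over 40 N, if the wrist force passes 120 N, or if a joint passes its speed limit or range.

## Robot

A 6-joint arm with a two-finger parallel gripper is mounted at the origin on the work surface. World frame = base frame: x ahead of the robot, y to its left, z up, the work surface at z = 0. Lengths are in mm, angles in rad, forces in N, time in s.
With the tool pointing down it reaches from about 375 to 900 mm from the base axis. Payload 3.1 kg.
Tool frame: the origin (TCP) lies midway between the tips of the shut fingers; the grasp point (between the pads) lies pinch_z behind it (pinch_z is the distance from the TCP to the grasp point, in mm); z points along the fingers, y is the line along which they close (so a half turn about z gives the same grasp; the last joint's range is limited). The gripper opens to 87 mm and grips with 3 to 60 N. Pads are 19 mm wide; open, the fingers measure 117 mm over their backs; the gripper's body (75 mm by 190 mm) begins 51 mm behind the grasp point.
Start: joints at [0.972, 0.527, 1.433, -0, 1.181, -0.178], TCP at [255.265, 570.47, 222.548] pointing down, gripper open.
Joint ranges: [-3.08, 3.08], [-0.75, 2.2], [0.22, 2.44], [-1.43, 4.57], [0, 2.65], [-2.85, 2.85]. Speed limits (rad/s): [2.79, 2.79, 3.14, 3.14, 3.14, 3.14].

## Interface

Orientations are given as [roll, pitch, yaw] about the fixed x, y, z axes, in that order (R = Rz(yaw) Ry(pitch) Rx(roll)).
In Python, from cell import * gives the robot as it stands. The module is installed in compiled form; this text tells all that it offers.
- The arm moves only by the shell command python3 -m pendant 'ROWS' [FORCE]. ROWS is JSON, a list of rows, each a list of 7 numbers: the shift along the tool's x, y, z in units of 25 mm (1.0 is 25 mm), then the turn, a rotation vector about the tool's x, y, z in units of 5 degrees (1.0 is 5 degrees), then the opening, from 0 (shut) to 1 (fully open). In form: [[dx, dy, dz, ax, ay, az, fingers], ...]. A call has 1 to 5 rows; each row is the pose to reach, as a shift and turn from the pose commanded when the call began, along the tool's axes at that moment; what a row does not reach only later rows make up. A row lasts 1/10 s, in which the tool goes at most 50 mm and 8.59 degrees, less where a joint would pass 70% of its speed; a pose out of reach is approached as far as the arm can. A call with a gripper value outside its range is refused whole. The fingers move at their own pace and stop on an object; FORCE is the grip in N (left out, the last holds). Time passes only in rows, so rows that repeat a pose let the fingers close. It gives the time, the measured TCP pose, the force, the opening and the grip force at its end, in the units of the state.
- sense(): the state, without advancing time (a new reading comes with each control period).
- grab_frame(name): name is "scene" or "top"; returns the picture (420x560x3 uint8, red, green, blue); there is no depth.
- calibration(name): a dict with "fx", "fy", "cx", "cy" (pixels), "R" (3x3) and "t" (3): a world point X has camera coordinates R X + t. Camera axes: x right, y down, z forward; pixel columns grow to the right and rows downward; lengths in mm; the calibration is good to about 2 mm. A picture is of the moment at which its call begins. calibration takes no time and is no camera call.
- close_job(): hands the job in; it is judged then, once.
The state is a dict: "time": time; "qpos": joint angles; "joint_vel": joint speeds; "effort": joint torques, N m; "tool_pos": TCP position; "ee_rot": TCP orientation; "contact_force": force on the tool from outside, world axes, zero at the start; "wrist_torque": the same for the moment, N m; "gripper_width": finger opening in mm; "finger_force": force on a finger pad.
Only numpy, scipy, OpenCV 4.12 (cv2) and the standard library are available. Lean on these libraries where they do the work, as an engineer would, in place of code of your own. Each camera call takes 0.05 s, during which the arm holds its last target. There are 200 camera calls.

## Working session

There is one attempt and no reset: what is moved stays moved. The work goes in short steps, Python scripts to look and compute and a shell command to move; the robot and the scene stay as the last step left them, time stands still between calls to the robot, and variables do not carry over. Pictures are saved under pics/ and viewed, at most 10 in all, crops included, and the job is handed in when it is done.

```bash
mkdir -p pics
python3 - <<'E'
from cell import *
import cv2,numpy as np
for n in("scene","top"):
    f=grab_frame(n); cv2.imwrite(f"pics/{n}0.png",f[:,:,::-1])
    c=calibration(n); print(n,c["fx"],c["cx"],c["cy"],np.round(c["R"],3).tolist(),np.round(c["t"],1))
s=sense(); print(s["time"],s["tool_pos"],s["ee_rot"],s["gripper_width"])
try: print(pinch_z)
except Exception as e: print(e)
E
```

```text
scene 404.804530920594 278.03937785218955 210.67931319247452 [[0.808, 0.59, -0.0], [0.401, -0.55, -0.732], [-0.432, 0.591, -0.681]] [-494.8  -64.5 1176. ]
top 413.996354779328 281.94193804467375 209.50601432550715 [[0.004, -1.0, 0.023], [-0.988, -0.008, -0.152], [0.152, -0.022, -0.988]] [110.4 507.2 896.4]
0.1 [254.93517756 569.94504752 221.68558469] [-3.13972613e+00 -3.13069780e-04  2.72073631e+00] 86.93637741517783
18.700000000000003
```

View pics/scene0.png

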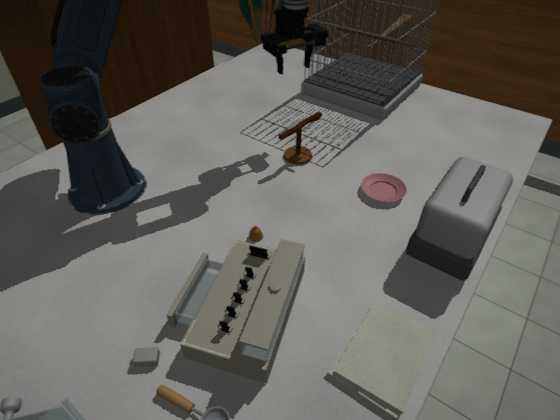

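View pics/top0.png

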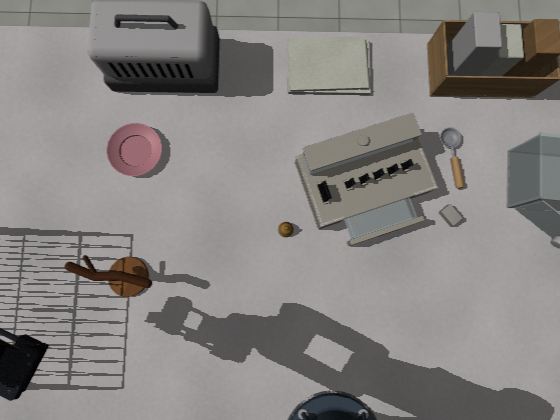

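The scene view shows the dispenser at about (245,310), with its drawer facing the robot. The top view shows five black levers from (407,164) to (350,184), the paddle at (324,192), the drawer panel at (388,230) and the bell at (286,229). Next I'll measure the blobs in both views.

```bash
cat > h.py <<'E'
import numpy as np,cv2
from cell import *
def ray(n,uv):
    c=calibration(n);R=np.array(c["R"]);t=np.array(c["t"])
    d=R.T@np.array([(uv[0]-c["cx"])/c["fx"],(uv[1]-c["cy"])/c["fy"],1]);return -R.T@t,d
def onz(n,uv,z):
    o,d=ray(n,uv);return o+d*(z-o[2])/d[2]
def tri(a,b):
    (o1,d1),(o2,d2)=ray("scene",a),ray("top",b)
    k=np.linalg.lstsq(np.c_[d1,-d2],o2-o1,rcond=None)[0]
    p,q=o1+k[0]*d1,o2+k[1]*d2;return (p+q)/2,np.linalg.norm(p-q)
def proj(n,X):
    c=calibration(n);p=np.array(c["R"])@X+c["t"];return np.array([c["fx"]*p[0]/p[2]+c["cx"],c["fy"]*p[1]/p[2]+c["cy"]])
E
python3 - <<'E'
from h import *
roi={"scene":(200,235,275,340),"top":(310,150,420,205)}
P={}
for n in roi:
    im=cv2.imread(f"pics/{n}0.png");x0,y0,x1,y1=roi[n]
    m=(im[y0:y1,x0:x1].max(2)<45).astype(np.uint8)
    k,_,st,ce=cv2.connectedComponentsWithStats(m)
    P[n]=sorted([(*(ce[i]+[x0,y0]),st[i,4]) for i in range(1,k) if st[i,4]>15],reverse=(n=="top"))
    print(n,np.round(P[n],1).tolist())
if len(P["scene"])==len(P["top"]):
    for a,b in zip(P["scene"],P["top"]): print(np.round(tri(a[:2],b[:2])[0],1),round(tri(a[:2],b[:2])[1],1))
im=cv2.imread("pics/top0.png")[105:250,280:445]
cv2.imwrite("pics/c.png",cv2.resize(im,None,fx=4,fy=4,interpolation=cv2.INTER_CUBIC))
E
```

```text
scene [[224.1, 326.4, 76.0], [230.9, 311.4, 72.0], [237.3, 297.7, 71.0], [243.3, 284.6, 69.0], [248.9, 272.4, 59.0], [258.3, 252.3, 158.0]]
top [[406.6, 164.4, 73.0], [392.5, 169.1, 71.0], [378.4, 173.5, 68.0], [363.8, 178.3, 62.0], [349.6, 182.9, 62.0], [324.3, 191.3, 160.0]]
[ 606.  -164.7   66.8] 0.7
[ 594.8 -132.3   67.1] 0.6
[ 584.2 -100.3   67.3] 0.7
[573.1 -67.8  66.9] 1.0
[562.4 -36.   66.9] 1.2
[543.1  20.6  66.8] 0.6
```

View pics/c.png

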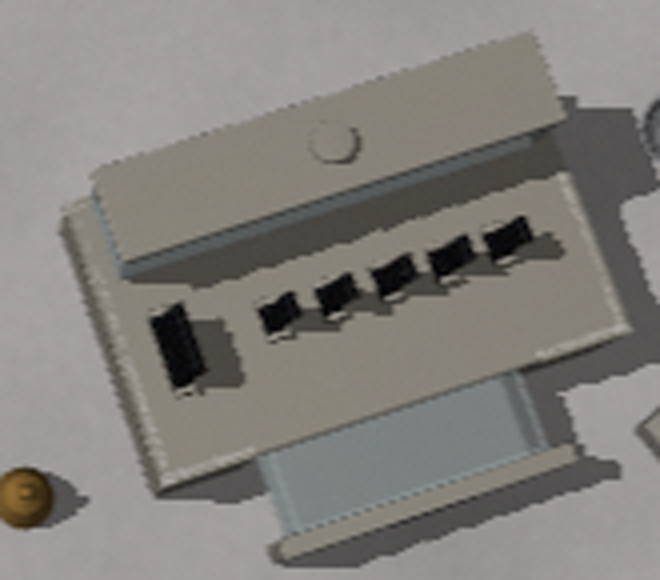

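The crop confirms the layout: the deck's front corners are at full-image (319.5,228) and (437.5,187). The drawer panel's outer edge runs from about (351,244) to (424,220).

```bash
cat >> h.py <<'E'
from scipy.spatial.transform import Rotation as Ro
O=np.array([582.5,-79.8]);A=0.3266
def w(x,y,z=0):
    return np.array([O[0]+x*np.cos(A)-y*np.sin(A),O[1]+x*np.sin(A)+y*np.cos(A),z])
def disp(p):
    d=np.array(p[:2])-O;return np.array([d[0]*np.cos(A)+d[1]*np.sin(A),-d[0]*np.sin(A)+d[1]*np.cos(A),p[2]])
def go(target,yaw):
    s=sense();R=Ro.from_euler("xyz",s["ee_rot"])
    print("shift",np.round(R.inv().apply(target-np.array(s["tool_pos"]))/25,2),"turn",np.round(np.degrees((R.inv()*Ro.from_euler("xyz",[np.pi,0,yaw])).as_rotvec())/5,2),"disp",np.round(disp(s["tool_pos"]),1),"F",np.round(s["contact_force"],1),s["time"])
E
python3 - <<'E'
from h import *
for uv in((319.5,228),(437.5,187)): print("deck",disp(onz("top",uv,55)).round(1))
for uv in((351.2,244.5),(424.5,219.5)): print("drawer",disp(onz("top",uv,48)).round(1))
k=onz("top",(280+333/4,105+142/4),113); print("knob",disp(k).round(1))
go(w(-5,-126,170),A+np.pi/2)
E
```

```text
deck [-77.4 143.1  55. ]
deck [ -73.6 -140.1   55. ]
drawer [-133.6   87.6   48. ]
drawer [-133.   -87.9   48. ]
knob [ 66.5   0.6 113. ]
shift [-25.86 -22.2    2.1 ] turn [-0.02  0.01  9.43] disp [-101.8  720.5  221.7] F [-0.2  0.1 -0.4] 0.1
```

```bash
python3 -m pendant '[[-1.5,-1.3,0,0,0,0,0],[-3,-2.6,0,0,0,0,0],[-4.5,-3.9,0,0,0,0,0],[-6,-5.2,0,0,0,0,0],[-6,-5.2,0,0,0,0,0]]' 10
python3 -m pendant '[[-1.5,-1.3,0,0,0,0,0],[-3,-2.6,0,0,0,0,0],[-4.5,-3.9,0,0,0,0,0],[-6,-5.2,0,0,0,0,0],[-6,-5.2,0,0,0,0,0]]'
python3 -m pendant '[[-1.5,-1.3,0,0,0,0,0],[-3,-2.6,0,0,0,0,0],[-4.5,-3.9,0,0,0,0,0],[-6,-5.2,0,0,0,0,0],[-6,-5.2,0,0,0,0,0]]'
python3 -c "
from h import *
go(w(-5,-126,170),A+np.pi/2)"
```

```text
time: 0.6
tool_pos: [340.6, 385.6, 222.1]
ee_rot: [-3.138, 0.0, 2.715]
contact_force: [0.3, 0.1, -0.4]
gripper_width: 54.9
finger_force: 0.0
time: 1.1
tool_pos: [426.0, 206.6, 222.6]
ee_rot: [-3.141, 0.002, 2.714]
contact_force: [0.3, -0.5, 0.2]
gripper_width: 15.2
finger_force: 0.0
time: 1.6
tool_pos: [510.7, 26.6, 222.7]
ee_rot: [-3.142, 0.005, 2.715]
contact_force: [-0.5, 0.4, 0.3]
gripper_width: 0.5
finger_force: 0.0
shift [-7.66 -6.5   2.15] turn [0.02 0.05 9.37] disp [-33.8 123.8 222.7] F [-0.5  0.4  0.3] 1.6
```

```bash
python3 -m pendant '[[-1.4,-1.2,0,0,0,1.5,0],[-2.8,-2.4,0,0,0,3,0],[-4.2,-3.6,0,0,0,4.5,0],[-5.6,-4.8,0,0,0,6,0],[-6.4,-5.5,0,0,0,7,0]]'
python3 -m pendant '[[0,0,0,0,0,1.2,0],[0,0,0,0,0,2.4,0],[0,0,0,0,0,2.4,0],[0,0,0,0,0,2.4,0],[0,0,0,0,0,2.4,0]]'
python3 -c "
from h import *
go(w(-5,-126,77),A+np.pi/2)"
```

```text
time: 2.1
tool_pos: [598.5, -161.4, 222.2]
ee_rot: [3.141, 0.001, 2.105]
contact_force: [0.6, 0.7, 0.2]
gripper_width: 0.3
finger_force: 0.0
time: 2.6
tool_pos: [596.7, -159.0, 222.5]
ee_rot: [-3.141, -0.0, 1.903]
contact_force: [-0.6, 0.8, -0.0]
gripper_width: 0.8
finger_force: 0.0
shift [-1.86  0.27  5.82] turn [-0.   -0.    0.07] disp [-12.  -79.5 222.5] F [-0.6  0.8 -0. ] 2.6
```

```bash
python3 -m pendant '[[-1,0.27,0,0,0,0.07,0],[-1.86,0.27,0,0,0,0.07,0],[-1.86,0.27,1.5,0,0,0.07,0],[-1.86,0.27,3,0,0,0.07,0],[-1.86,0.27,4,0,0,0.07,0]]'
python3 -m pendant '[[0,0,0,0,0,0,0],[0,0,0,0,0,0,0]]'
python3 -c "
from h import *
go(w(-5,-126,77),A+np.pi/2)
f=grab_frame('scene');cv2.imwrite('pics/s1.png',cv2.resize(f[200:380,150:330,::-1],None,fx=3,fy=3,interpolation=cv2.INTER_CUBIC))"
```

```text
time: 3.1
tool_pos: [617.0, -201.1, 120.2]
ee_rot: [-3.14, -0.002, 1.896]
contact_force: [0.1, 0.5, -0.4]
gripper_width: 0.2
finger_force: 0.0
time: 3.3
tool_pos: [618.3, -201.7, 122.8]
ee_rot: [-3.142, -0.0, 1.895]
contact_force: [-0.5, 0.1, 0.8]
gripper_width: 0.6
finger_force: 0.0
shift [0.04 0.01 1.83] turn [-0.   -0.   -0.02] disp [  -5.2 -127.   122.8] F [-0.5  0.1  0.8] 3.3
```

View pics/s1.png

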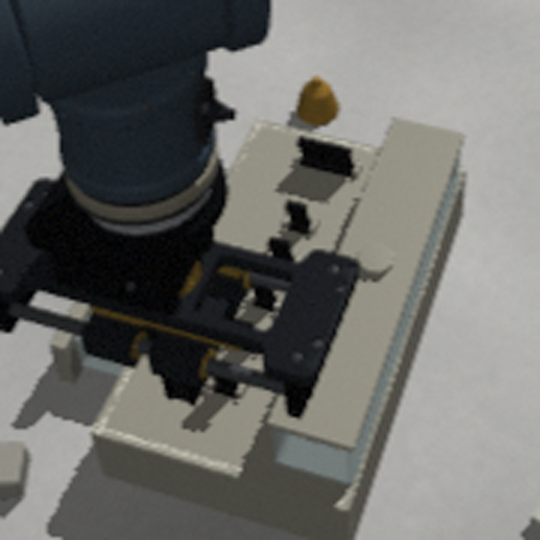

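The crop shows the shut fingers, tips near (185,395), just before lever 1 and in line with the row. All five levers and the paddle are still standing. Now I'll descend.

```bash
python3 -m pendant '[[0,0,0.6,0,0,0,0],[0,0,1.2,0,0,0,0],[0,0,1.5,0,0,0,0],[0,0,1.83,0,0,0,0],[0,0,1.83,0,0,0,0]]'
python3 -m pendant '[[0.2,0,0,0,0,0,0],[0.4,0,0,0,0,0,0],[0.6,0,0,0,0,0,0],[0.8,0,0,0,0,0,0],[1,0,0,0,0,0,0]]'
python3 -c "
from h import *
go(w(-5,58,77),A+np.pi/2)"
```

```text
time: 3.85
tool_pos: [617.0, -201.5, 75.1]
ee_rot: [-3.14, -0.002, 1.894]
contact_force: [0.6, 0.7, -0.1]
gripper_width: 0.7
finger_force: 0.0
time: 4.35
tool_pos: [610.2, -177.9, 77.2]
ee_rot: [3.141, 0.001, 1.895]
contact_force: [0.1, 0.8, 0.7]
gripper_width: 0.3
finger_force: 0.2
shift [ 6.39 -0.01  0.  ] turn [ 0.01  0.01 -0.03] disp [  -5.3 -101.8   77.2] F [0.1 0.8 0.7] 4.35
```

```bash
python3 -m pendant '[[0.3,0,0,0,0,0,0],[0.6,0,0,0,0,0,0],[0.9,0,0,0,0,0,0],[1.2,0,0,0,0,0,0],[1.5,0,0,0,0,0,0]]'
python3 -m pendant '[[0.3,0,0,0,0,0,0],[0.6,0,0,0,0,0,0],[0.9,0,0,0,0,0,0],[1.2,0,0,0,0,0,0],[1.5,0,0,0,0,0,0]]'
python3 -m pendant '[[0.3,0,0,0,0,0,0],[0.6,0,0,0,0,0,0],[0.9,0,0,0,0,0,0],[1.2,0,0,0,0,0,0],[1.5,0,0,0,0,0,0]]'
python3 -m pendant '[[0.3,0,0,0,0,0,0],[0.6,0,0,0,0,0,0],[0.9,0,0,0,0,0,0],[1.2,0,0,0,0,0,0],[1.4,0,0,0,0,0,0]]'
python3 -m pendant '[[0,0,0,0,0,0,0],[0,0,0,0,0,0,0],[0,0,0,0,0,0,0]]'
python3 -c "
from h import *
go(w(-5,58,77),A+np.pi/2)
for n,(x0,y0,x1,y1) in {'scene':(170,220,320,380),'top':(280,105,445,250)}.items():
    f=grab_frame(n)[y0:y1,x0:x1,::-1];cv2.imwrite(f'pics/{n}2.png',cv2.resize(f,None,fx=3,fy=3,interpolation=cv2.INTER_CUBIC))"
```

```text
time: 4.85
tool_pos: [598.0, -142.1, 76.8]
ee_rot: [3.142, 0.0, 1.895]
contact_force: [-0.7, -0.6, 0.8]
gripper_width: 0.2
finger_force: 0.1
time: 5.35
tool_pos: [586.1, -106.7, 76.9]
ee_rot: [3.141, 0.0, 1.894]
contact_force: [0.6, -0.6, -0.1]
gripper_width: 0.4
finger_force: 0.1
time: 5.85
tool_pos: [574.1, -71.1, 76.8]
ee_rot: [3.142, 0.0, 1.894]
contact_force: [0.1, 0.1, -0.4]
gripper_width: 0.4
finger_force: 0.1
time: 6.35
tool_pos: [562.8, -37.7, 76.8]
ee_rot: [-3.141, -0.0, 1.895]
contact_force: [0.3, -0.4, 0.0]
gripper_width: 0.6
finger_force: 0.1
time: 6.65
tool_pos: [563.4, -38.7, 76.8]
ee_rot: [3.141, 0.0, 1.894]
contact_force: [-0.6, -0.1, 0.7]
gripper_width: 0.5
finger_force: 0.0
shift [ 0.52 -0.01 -0.01] turn [ 0.    0.   -0.04] disp [-4.9 45.  76.8] F [-0.6 -0.1  0.7] 6.65
```

View pics/scene2.png

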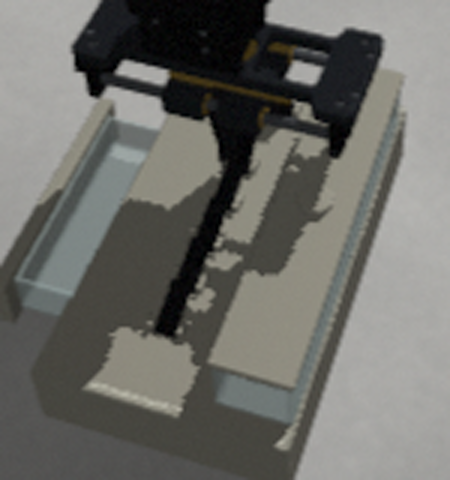

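Levers 1 to 4 lie as one flat black strip from (165,330) to (235,170), with the finger at lever 5. I'll continue the drag.

```bash
python3 -m pendant '[[0.2,0,0,0,0,0,0],[0.4,0,0,0,0,0,0],[0.55,0,0,0,0,0,0],[0.7,0,0,0,0,0,0],[0.7,0,0,0,0,0,0]]'
python3 -m pendant '[[-0.4,0,0,0,0,0,0],[-0.8,0,0,0,0,0,0],[-0.8,0,0,0,0,0,0],[-0.8,0,0,0,0,0,0]]'
python3 -c "
from h import *
go(w(-5,58,77),A+np.pi/2)
for n,(x0,y0,x1,y1) in {'scene':(170,220,320,380),'top':(280,105,445,250)}.items():
    f=grab_frame(n)[y0:y1,x0:x1,::-1];cv2.imwrite(f'pics/{n}3.png',cv2.resize(f,None,fx=3,fy=3,interpolation=cv2.INTER_CUBIC))"
```

```text
time: 7.25
tool_pos: [557.2, -21.1, 76.8]
ee_rot: [-3.141, -0.0, 1.895]
contact_force: [-0.7, -0.0, 0.7]
gripper_width: 0.4
finger_force: 0.0
time: 7.65
tool_pos: [564.2, -41.6, 76.7]
ee_rot: [3.141, 0.0, 1.893]
contact_force: [-0.4, 0.4, 0.4]
gripper_width: 0.3
finger_force: 0.0
shift [ 0.64  0.   -0.01] turn [ 0.    0.   -0.05] disp [-5.1 42.  76.7] F [-0.4  0.4  0.4] 7.65
```

View pics/top3.png

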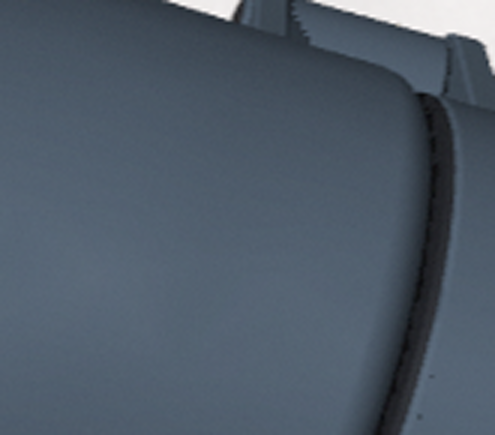

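View pics/scene3.png

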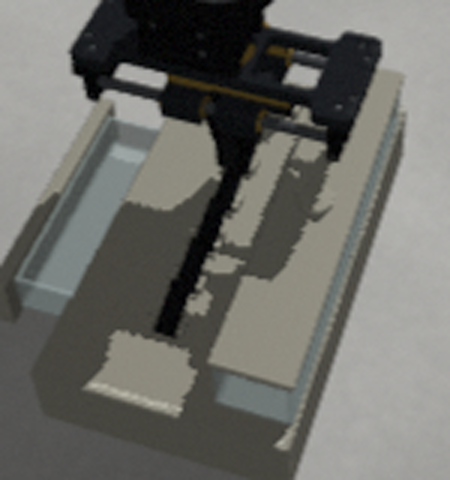

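The top view is blocked by the arm, and lever 5 is hidden behind the finger at (235,160). I'll slide back along the row at the same height to look.

```bash
python3 -m pendant '[[-1,0,0,0,0,0,0],[-2,0,0,0,0,0,0],[-3,0,0,0,0,0,0],[-4,0,0,0,0,0,0],[-5,0,0,0,0,0,0]]'
python3 -m pendant '[[-0.5,0,0,0,0,0,0],[-1,0,0,0,0,0,0],[-1,0,0,0,0,0,0]]'
python3 -c "
from h import *
go(w(-180,0,150),A+np.pi/2)
n,(x0,y0,x1,y1)='scene',(170,220,320,380)
f=grab_frame(n)[y0:y1,x0:x1,::-1];cv2.imwrite(f'pics/{n}4.png',cv2.resize(f,None,fx=3,fy=3,interpolation=cv2.INTER_CUBIC))"
```

```text
time: 8.25
tool_pos: [603.7, -159.9, 76.7]
ee_rot: [-3.141, -0.0, 1.895]
contact_force: [0.3, -0.4, -0.1]
gripper_width: 0.8
finger_force: 0.0
time: 8.55
tool_pos: [612.1, -184.1, 76.8]
ee_rot: [3.141, 0.001, 1.893]
contact_force: [-0.0, -0.5, -0.2]
gripper_width: 0.7
finger_force: 0.0
shift [ 4.3  -7.   -2.94] turn [ 0.01  0.01 -0.05] disp [  -5.4 -108.3   76.8] F [-0.  -0.5 -0.2] 8.55
```

View pics/scene4.png

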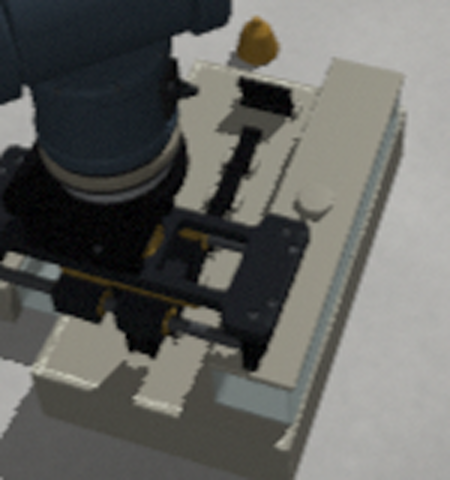

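All five levers are flat, the strip ending at (250,130), and the paddle still stands at (268,95). Next comes the drawer: up, across in front of it, and down.

```bash
python3 -m pendant '[[0,0,-1.5,0,0,0,0],[0,0,-3,0,0,0,0],[0.8,-1.4,-3,0,0,0,0],[1.6,-2.8,-3,0,0,0,0],[2.4,-4.2,-3,0,0,0,0]]'
python3 -m pendant '[[0.9,-1.4,0,0,0,0,0],[1.9,-2.8,0,0,0,0,0],[1.9,-2.8,0,0,0,0,0],[1.9,-2.8,0,0,0,0,0]]'
python3 -c "
from h import *
go(w(-172,0,28),A+np.pi/2)"
```

```text
time: 9.1
tool_pos: [491.1, -157.6, 152.1]
ee_rot: [-3.141, -0.001, 1.896]
contact_force: [-0.6, -0.4, -0.3]
gripper_width: 0.5
finger_force: 0.0
time: 9.5
tool_pos: [410.6, -135.5, 152.1]
ee_rot: [-3.142, -0.0, 1.895]
contact_force: [1.2, -0.5, 0.2]
gripper_width: 0.9
finger_force: 0.0
shift [-0.1   0.35  4.96] turn [-0.   -0.01 -0.03] disp [-180.7    2.4  152.1] F [ 1.2 -0.5  0.2] 9.5
```

```bash
python3 -m pendant '[[-0.1,0.2,1.2,0,0,0,0],[-0.1,0.2,2.4,0,0,0,0],[-0.1,0.2,3.6,0,0,0,0],[-0.1,0.2,4.6,0,0,0,0],[-0.1,0.2,4.95,0,0,0,0]]'
python3 -m pendant '[[0,0,0,0,0,0,0],[0,0.1,0,0,0,0,0],[0,0.2,0,0,0,0,0],[0,0.3,0,0,0,0,0]]'
python3 -c "
from h import *
go(w(-148.5,0,28),A+np.pi/2)"
```

```text
time: 10.0
tool_pos: [418.0, -137.5, 26.0]
ee_rot: [-3.141, -0.001, 1.895]
contact_force: [0.8, 0.2, 0.5]
gripper_width: 0.7
finger_force: 0.0
time: 10.4
tool_pos: [425.3, -135.5, 29.1]
ee_rot: [3.14, 0.002, 1.895]
contact_force: [-0.2, -0.1, 0.2]
gripper_width: 0.4
finger_force: 0.0
shift [0.1  0.73 0.05] turn [ 0.02  0.02 -0.03] disp [-166.8   -2.3   29.1] F [-0.2 -0.1  0.2] 10.4
```

```bash
python3 -m pendant '[[0,0.12,0,0,0,0,0],[0,0.24,0,0,0,0,0],[0,0.36,0,0,0,0,0],[0,0.48,0,0,0,0,0],[0,0.6,0,0,0,0,0]]'
python3 -m pendant '[[0,0.12,0,0,0,0,0],[0,0.24,0,0,0,0,0],[0,0.36,0,0,0,0,0],[0,0.48,0,0,0,0,0],[0,0.6,0,0,0,0,0]]'
python3 -m pendant '[[0,0.1,0,0,0,0,0],[0,0.2,0,0,0,0,0],[0,0.3,0,0,0,0,0],[0,0.4,0,0,0,0,0]]'
python3 -c "
from h import *
go(w(-115,0,28),A+np.pi/2)"
```

```text
time: 10.9
tool_pos: [438.6, -130.3, 28.1]
ee_rot: [-3.142, -0.0, 1.894]
contact_force: [-0.1, -0.2, 0.1]
gripper_width: 0.7
finger_force: 0.0
time: 11.4
tool_pos: [452.1, -125.6, 28.0]
ee_rot: [-3.14, -0.001, 1.895]
contact_force: [-3.9, -4.0, 0.5]
gripper_width: 0.2
finger_force: 2.3
time: 11.8
tool_pos: [460.4, -122.8, 28.0]
ee_rot: [-3.138, -0.001, 1.896]
contact_force: [-7.1, -7.6, 1.9]
gripper_width: 0.4
finger_force: 4.4
shift [ 0.06  0.58 -0.  ] turn [-0.04 -0.02 -0.02] disp [-129.5   -1.5   28. ] F [-7.1 -7.6  1.9] 11.8
```

```bash
python3 -m pendant '[[0,0.1,0,0,0,0,0],[0,0.2,0,0,0,0,0],[0,0.3,0,0,0,0,0]]'
python3 -c "
from h import *
go(w(-115,0,28),A+np.pi/2)"
```

```text
time: 12.1
tool_pos: [467.1, -120.4, 28.0]
ee_rot: [-3.137, -0.002, 1.896]
contact_force: [-7.2, -7.2, 3.2]
gripper_width: 0.4
finger_force: 4.4
shift [ 0.06  0.29 -0.  ] turn [-0.05 -0.02 -0.02] disp [-122.3   -1.5   28. ] F [-7.2 -7.2  3.2] 12.1
```

```bash
python3 -m pendant '[[0,0.08,0,0,0,0,0],[0,0.16,0,0,0,0,0],[0,0.24,0,0,0,0,0]]'
python3 -c "
from h import *
go(w(-115,0,28),A+np.pi/2)"
```

```text
time: 12.4
tool_pos: [473.2, -118.4, 28.0]
ee_rot: [-3.138, -0.001, 1.895]
contact_force: [-5.1, -5.3, 1.9]
gripper_width: 0.6
finger_force: 3.1
shift [ 0.06  0.03 -0.  ] turn [-0.04 -0.02 -0.03] disp [-115.9   -1.5   28. ] F [-5.1 -5.3  1.9] 12.4
```

Force is falling, so the catch is near. I'll push on a little.

```bash
python3 -m pendant '[[0,0.08,0,0,0,0,0],[0,0.16,0,0,0,0,0],[0,0.24,0,0,0,0,0]]'
python3 -c "
from h import *
go(w(-104,0,28),A+np.pi/2)"
```

```text
time: 12.7
tool_pos: [480.5, -116.1, 28.0]
ee_rot: [-3.141, -0.001, 1.894]
contact_force: [-0.8, -0.2, -0.9]
gripper_width: 0.4
finger_force: 0.4
shift [ 0.06  0.17 -0.  ] turn [-0.   -0.01 -0.04] disp [-108.3   -1.6   28. ] F [-0.8 -0.2 -0.9] 12.7
```

```bash
python3 -m pendant '[[0,0.06,0,0,0,0,0],[0,0.12,0,0,0,0,0],[0,0.17,0,0,0,0,0],[0,0.17,0,0,0,0,0]]'
python3 -m pendant '[[0,0,0,0,0,0,0],[0,-0.5,0,0,0,0,0],[0,-1.5,0,0,0,0,0],[0,-2.5,0,0,0,0,0],[0,-2.5,-1,0,0,0,0]]'
python3 -m pendant '[[0,0,-1.5,0,0,0,0],[0,0,-3,0,0,0,0],[0,0,-4.5,0,0,0,0],[0,0,-4.5,0,0,0,0]]'
python3 -c "
from h import *
go(w(-104,0,28),A+np.pi/2)
n,(x0,y0,x1,y1)='scene',(130,200,320,380)
f=grab_frame(n)[y0:y1,x0:x1,::-1];cv2.imwrite(f'pics/{n}5.png',cv2.resize(f,None,fx=3,fy=3,interpolation=cv2.INTER_CUBIC))"
```

```text
time: 13.1
tool_pos: [485.1, -114.8, 28.1]
ee_rot: [3.141, 0.0, 1.895]
contact_force: [-1.1, -0.6, 0.0]
gripper_width: 0.3
finger_force: 0.0
time: 13.6
tool_pos: [419.2, -133.2, 51.2]
ee_rot: [-3.134, -0.009, 1.892]
contact_force: [-0.3, 1.4, 0.0]
gripper_width: 0.3
finger_force: 0.0
time: 14.0
tool_pos: [427.1, -136.3, 169.5]
ee_rot: [3.136, 0.007, 1.894]
contact_force: [0.3, 0.1, -0.5]
gripper_width: 0.2
finger_force: 0.0
shift [0.2  2.42 5.67] turn [ 0.07  0.08 -0.04] disp [-165.4   -3.7  169.5] F [ 0.3  0.1 -0.5] 14.0
```

View pics/scene5.png

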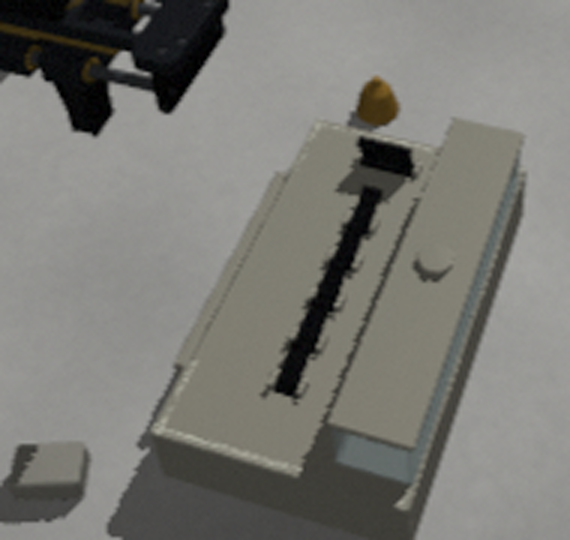

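The drawer panel lies flush along the front edge, from (180,365) to (280,175). The five levers are flat, the paddle stands, and the arm is clear. I'll check the panel position numerically, then hand in.

```bash
python3 -m pendant '[[0,0,0,0,0,0,0],[0,0,0,0,0,0,0],[0,0,0,0,0,0,0],[0,0,0,0,0,0,0],[0,0,0,0,0,0,0]]'
python3 -c "
from h import *
for u,v in((178,362),(278,174)): print(disp(onz('scene',(130+u/3,200+v/3),48)).round(1))
print(close_job())"
```

```text
time: 14.55
tool_pos: [425.1, -134.6, 164.9]
ee_rot: [-3.141, -0.001, 1.894]
contact_force: [0.3, -0.1, 0.1]
gripper_width: 0.4
finger_force: 0.0
[-82.1 -87.   48. ]
[-83.   82.4  48. ]
the job is handed in; nothing more can be done
None
```

The job is handed in at about 14.6 s: one drag flipped all five levers flat, the paddle still stands, and the drawer snapped home with no more than about 11 N measured on the tool. The hand-in call returned no verdict, so this rests on the final camera view and force readings.

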